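# Slide the label plate out over the end of the packing shelf

### The arm

A 6-joint arm with a two-finger parallel gripper is mounted at the origin on the work surface. World frame = base frame: x ahead of the robot, y to its left, z up, the work surface at z = 0. Lengths are in m, angles in rad, forces in N, time in s.
With the tool pointing down it reaches from about 0.325 to 0.9 m from the base axis. Payload 6.1 kg.
Tool frame: the origin (TCP) lies midway between the tips of the shut fingers; the grasp point (between the pads) lies 19 mm behind it; x points along the fingers, y is the direction in which the jaws open and shut, and the axes are right-handed (so a half turn about x gives the same grasp; the last joint's range is limited). The gripper opens to 85 mm and grips with 20 to 120 N. Pads are 22 mm wide; open, the fingers measure 114 mm over their backs; the gripper's body (76 mm by 85 mm) begins 54 mm behind the grasp point. The pads swing forward as they close: fully open they stand 13 mm farther back than shut.
Start: joints at [-1.425, 0.22, 1.526, -0, 1.395, -0.126], TCP at [0.168, -0.602, 0.205] pointing down, gripper open.
Joint ranges: [-2.98, 2.98], [-0.91, 2.08], [0.09, 2.57], [-1.24, 4.39], [0.2, 2.65], [-2.68, 2.68]. Speed limits (rad/s): [2.57, 2.57, 3.01, 3.14, 3.14, 3.14].

### API

Orientations are given as [roll, pitch, yaw] about the fixed x, y, z axes, in that order (R = Rz(yaw) Ry(pitch) Rx(roll)).
In Python, from plant import movep, move_l, set_joints, gripper_to, hold, inverse_kinematics, observe, get_image, get_calibration, Unreachable, job_done gives the robot as it stands. Calls block until the motion is done:
- movep(position, orientation): joint-space move of the TCP to a pose.
- move_l(position, feed=0.15, rotation=None, max_force=None): straight line of the TCP; rotation=None keeps the orientation; feed is the mean speed in m/s. With max_force (N) it stops when the force on the tool has changed by that much, and returns True; else False.
- set_joints(angles): joint-space move.
- gripper_to(opening, f_grip=None): finger opening in m; f_grip is the grip in N (None keeps the last); returns when the fingers have stopped.
- hold(seconds).
- inverse_kinematics(position, orientation): joint angles nearest the present ones, or None.
- observe(): the state.
- get_image(name): name is "scene" or "top" or "wrist"; returns (picture, depth): 480x640x3 uint8, red, green, blue; 480x640 float32, m along the optical axis (not along the pixel's ray), 0 where there is no reading.
- get_calibration(name): a dict with "intrinsics" (3x3 intrinsics, pixels), "world_from_camera" (4x4, takes a point from camera to world coordinates). Camera axes: x right, y down, z forward; pixel columns grow to the right and rows downward; lengths in m; the calibration is good to about 2 mm. A picture is of the moment at which its call begins: read the wrist's pose just before it. get_calibration takes no time and is no camera call; for the wrist camera it gives the pose at the moment of the call.
A pose or a line that the arm cannot do raises Unreachable and nothing moves.
- job_done(): hands the job in, once; it reports no verdict.
The state is a dict: "time_s": time; "q": joint angles; "joint_velocities": joint speeds; "joint_torque": joint torques, N m; "eef_pos": TCP position; "tcp_rot": TCP orientation; "ft_force": force on the tool from outside, world axes, zero at the start; "torque": the same for the moment, N m; "opening": finger opening in m.
Only numpy, scipy, OpenCV 4.12 (cv2) and the standard library are available. Lean on these libraries where they do the work, as an engineer would, in place of code of your own. Each camera call takes 0.05 s, during which the arm holds its last target. There are 200 camera calls.

### The job

The yellow label plate lies flat on the grey riser shelf of the packing bench. With the fingertips, push it along the shelf towards the open blue tote until about 4 cm of its leading end sticks out past that end of the shelf, so that the packer there can take it by its edge. Leave it lying flat and straight with the shelf, not hanging over the shelf's front; never pick it up, and do not disturb the medicines standing on the shelf.

Things in the scene. Friction and masses are not known exactly. Their poses are not given: they have to be found in the camera images.
- ledge: grey riser shelf, fixed to the bench. Origin at the centre of its footprint, on the bench; its y axis runs along its length, its x axis from its front edge (the robot's side) to its back. The flat top is 460 mm long (ends at y = -230 and +230 mm, both open, no lip), 260 mm deep (front edge at x = -130 mm, open) and lies 100 mm above the bench. Along the back edge (x = 124 to 130 mm) a steel upstand rises 22 mm above the top. The top board is 18 mm thick
- plate: loose yellow label plate of rigid plastic, about 0.1 kg, 150 mm long (its y axis) x 90 mm wide (its x axis) x 6 mm thick, with a white field on top and a small slot (8 x 28 mm) in one long side. Origin at the centre of its underside. It starts near the middle of the shelf's length, in the front part, turned up to 17 degrees either way; its +y end always lies towards the shelf's +y end. It slides with ordinary dry friction
- tote: open blue plastic tote with stock in it, fixed, 300 x 200 x 120 mm high, standing on the bench beyond one end of the shelf (either the +y or the -y end of the shelf), about 95 to 125 mm of clear gap from it. Origin at the centre of its underside. It tells towards which end the plate must go
- carton: closed brown and blue shipping carton, fixed, 300 x 200 x 120 mm high, on the bench beyond the other end of the shelf. Origin at the centre of its underside
- medbox: loose white and orange medicine box, 36 x 76 x 50 mm high, standing at the back of the shelf; leave it alone. Origin at the centre of its underside
- syrup: loose small brown bottle with a white cap, 40 mm across, 78 mm high, standing at the back of the shelf; leave it alone. Origin at the centre of its underside
- pilljar: loose small white jar with a red cap, 44 mm across, 60 mm high, standing at the back of the shelf; leave it alone. Origin at the centre of its underside
Not all that is in view belongs to the job. Of the things that look like the plate, the smallest one is meant.

How it is judged:
At the end, for the whole second after the job is handed in: The plate lies flat (within 3 degrees) and at rest on the shelf, its leading end 25 to 55 mm past the shelf's end on the tote's side, straight with the shelf within 10 degrees and not hanging over the shelf's front edge (5 mm allowed) (((y of tote in the frame of ledge above 0 m and y of plate in the frame of ledge between 0.18 and 0.21 m) or (y of tote in the frame of ledge below 0 m and y of plate in the frame of ledge between -0.21 and -0.18 m)) and angle between the y axis of plate and the y axis of ledge, either way round below 0.175 rad and x of plate in the frame of ledge above -0.09 m and z of plate in the frame of ledge between 0.096 and 0.104 m and angle between plate's own z axis and vertical below 0.05 rad and linear speed of plate below 0.01 m/s); the robot touches nothing.
It fails at once if the plate is lifted off the shelf (10 mm) (z of plate in the frame of ledge above 0.11 m).
It fails at once if the plate falls off the shelf or is tipped up (more than 20 degrees) (z of plate in the frame of ledge below 0.08 m or angle between plate's own z axis and vertical above 0.35 rad).
It fails at once if a medicine on the shelf is shoved (10 mm) or tipped (distance of any of medbox, syrup, pilljar from where it was at the start of the episode above 0.01 m or angle between any of medbox, syrup, pilljar's own z axis and vertical above 0.2 rad).
It also fails if it takes over 48 s, if anything falls off the work surface, if the arm or the gripper's body presses on something with over 40 N, if the wrist force passes 120 N, or if a joint passes its speed limit or range.

## Working session

There is one attempt and no reset: what is moved stays moved. The work goes in short steps, each a Python script; the robot and the scene stay as the last script left them, time stands still between calls to the robot, and variables do not carry over. Pictures are saved under pics/ and viewed, about 8 in all and at most 12, crops included, and the job is handed in when it is done.

```bash
mkdir -p pics; ls
python3 - <<'E'
from plant import *
import cv2,numpy as np
for n in("top","scene"):
    p,d=get_image(n); cv2.imwrite(f"pics/{n}0.png",p[...,::-1]); np.save(f"pics/{n}0.npy",d)
    c=get_calibration(n); print(n,np.round(c["intrinsics"],1).tolist(),np.round(c["world_from_camera"],3).tolist())
print(observe()["time_s"],observe()["tcp_rot"])
E
```

```text
pics
top [[534.0, 0.0, 319.7], [0.0, 534.0, 240.1], [0.0, 0.0, 1.0]] [[-0.002, -0.999, 0.051, 0.424], [-1.0, 0.003, 0.008, 0.019], [-0.008, -0.051, -0.999, 1.501], [0.0, 0.0, 0.0, 1.0]]
scene [[621.7, 0.0, 327.8], [0.0, 621.7, 240.0], [0.0, 0.0, 1.0]] [[-0.1, 0.767, -0.634, 1.457], [0.995, 0.066, -0.076, 0.121], [-0.016, -0.638, -0.77, 1.244], [0.0, 0.0, 0.0, 1.0]]
0.1 [-1.7026799   1.56902043  1.71068165]
```

View pics/top0.png

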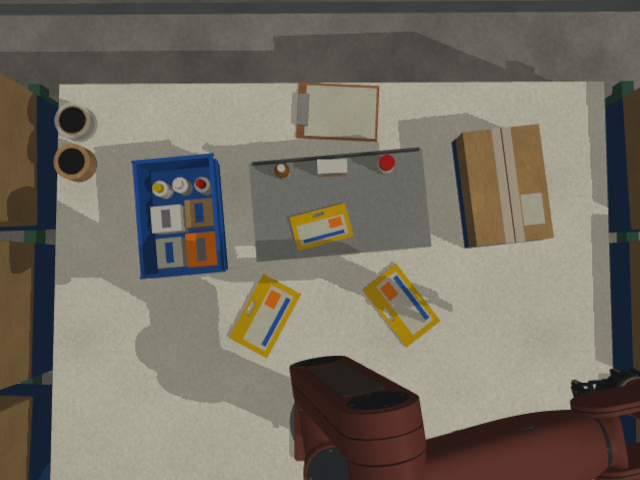

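View pics/scene0.png

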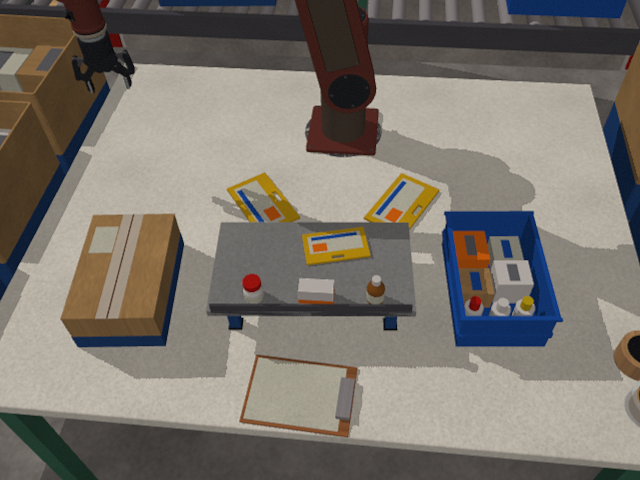

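The tote is on the left in the top view (world +y). Three things look like the plate: top pixels (321,227) on the shelf, and (264,316) and (401,304) on the bench. By the description it should be the one on the shelf, which also looks smallest. I'll measure all three and crop the choice.

```bash
cat > h.py <<'E'
from plant import *
import cv2,numpy as np
def world(d,c):
    K=c["intrinsics"];T=np.array(c["world_from_camera"]);v,u=np.mgrid[:480,:640]
    P=np.stack([(u-K[0][2])/K[0][0]*d,(v-K[1][2])/K[1][1]*d,d],-1)
    return P@T[:3,:3].T+T[:3,3]
def cast(px,c,z):
    K=np.array(c["intrinsics"]);T=np.array(c["world_from_camera"])
    r=np.c_[px,np.ones(len(px))]@np.linalg.inv(K).T@T[:3,:3].T
    return T[:3,3]+r*((z-T[2,3])/r[:,2])[:,None]
def rect(xy):
    """centre, length, width, yaw of the long axis measured from world +y"""
    (cx,cy),_,_=r=cv2.minAreaRect((xy*1000).astype(np.float32)); b=cv2.boxPoints(r)
    e=[b[1]-b[0],b[2]-b[1]]; e=sorted(e,key=np.linalg.norm); l=e[1]*(1 if e[1][1]>0 else -1)
    return np.array([cx,cy])/1000,np.linalg.norm(e[1]),np.linalg.norm(e[0]),np.arctan2(-l[0],l[1])
def yellow(p):
    h=cv2.cvtColor(p,cv2.COLOR_RGB2HSV)
    m=cv2.inRange(h,(20,150,90),(32,255,255)); m=cv2.morphologyEx(m,cv2.MORPH_CLOSE,np.ones((3,3)))
    cs,_=cv2.findContours(m,cv2.RETR_EXTERNAL,cv2.CHAIN_APPROX_NONE)
    return [c[:,0] for c in cs if cv2.contourArea(c)>600]
def toledge(xy,L,yaw):
    c,s=np.cos(yaw),np.sin(yaw); return np.array([[c,s],[-s,c]])@(np.array(xy)-L)
E
python3 - <<'E'
from h import *
p=cv2.imread("pics/top0.png")[...,::-1].copy(); d=np.load("pics/top0.npy"); c=get_calibration("top"); W=world(d,c)
for k in yellow(p):
    m=np.zeros((480,640),np.uint8); cv2.drawContours(m,[k],-1,1,-1); z=np.median(W[m>0][:,2])
    C,l,w,a=rect(cast(k,c,z)[:,:2]); print("yellow",k.mean(0).round(),"z",z.round(4),C.round(4),l.round(1),w.round(1),np.degrees(a).round(1))
m=((W[...,2]>.092)&(W[...,2]<.112)); m[:,:235]=0; m[:,445:]=0; m=cv2.morphologyEx(m.astype(np.uint8),cv2.MORPH_OPEN,np.ones((5,5)))
n,lab,st,_=cv2.connectedComponentsWithStats(m); i=1+st[1:,4].argmax(); Q=W[lab==i]
C,l,w,a=rect(Q[:,:2]); print("ledge",C,l,w,np.degrees(a),"z",np.median(Q[:,2]))
cv2.imwrite("pics/crop1.png",cv2.resize(p[140:265,235:440,::-1],None,fx=3.8,fy=3.8,interpolation=cv2.INTER_CUBIC))
u=(W[...,2]>.116)&(W[...,2]<.3); u[:,:245]=0;u[:,435:]=0;u[280:]=0;u[:140]=0
n,lab,st,ce=cv2.connectedComponentsWithStats(u.astype(np.uint8))
for j in range(1,n):
    if st[j,4]>20: q=W[lab==j]; print(ce[j].round(),st[j,4],q.min(0).round(3),q.max(0).round(3))
E
```

```text
yellow [265. 316.] z 0.0087 [0.2916 0.1849] 199.2 119.3 61.8
yellow [401. 305.] z 0.0087 [ 0.3203 -0.1938] 199.3 120.1 -52.6
yellow [321. 226.] z 0.1065 [0.5321 0.0266] 149.8 89.2 14.6
ledge [ 0.58557788 -0.02140547] 461.52216 258.7673 4.534031 z 0.1008592415028633
[323. 164.] 1168 [ 0.652 -0.23   0.116] [0.736 0.209 0.186]
[385. 164.] 275 [ 0.667 -0.16   0.117] [ 0.709 -0.119  0.17 ]
```

View pics/crop1.png

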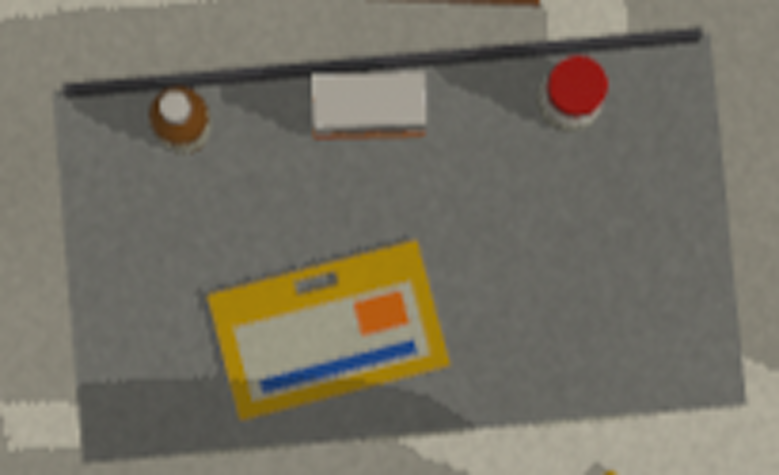

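The chosen plate measures 150 x 89 mm with its top at z = 0.1065, and the two on the bench are 199 x 120 mm, so the shelf one is right. The tote is at +y. I'll set both fingertips squarely behind its -y end, push, and turn it about 10° straight on the way.

```bash
cat >> h.py <<'E'
from scipy.spatial.transform import Rotation as Ro
L=np.array([.5856,-.0214]); LY=np.radians(4.53)
def axes(a): return np.array([np.cos(a),np.sin(a)]),np.array([-np.sin(a),np.cos(a)])
def rpy(a,flip):
    s=-1 if flip else 1; ex,ey=axes(a)
    return Ro.from_matrix(np.c_[[0,0,-1],[*(s*ex),0],[*(-s*ey),0]]).as_euler("xyz")
def fromledge(x,y): ex,ey=axes(LY); return L+x*ex+y*ey
E
python3 - <<'E'
from h import *
a=np.radians(14.6); P=np.array([.5321,.0266]); print("plate in ledge",toledge(P,L,LY))
ey=axes(a)[1]; S=P-.111*ey
q0=np.array(observe()["q"]); best=None
for f in(0,1):
    q=inverse_kinematics([*S,.3],rpy(a,f)); print(f,q if q is None else np.round(q,2))
    if q is not None and (best is None or abs(q-q0).max()<best[0]): best=(abs(q-q0).max(),f)
f=best[1]; print("flip",f)
move_l([.168,-.602,.32]); gripper_to(.055)
movep([*S,.3],rpy(a,f)); move_l([*S,.14],feed=.12)
hit=move_l([*S,.085],feed=.02,max_force=4); o=observe()
print(hit,np.round(o["eef_pos"],4),o["opening"],np.round(o["ft_force"],1),o["time_s"])
move_l([*S,o["eef_pos"][2]+.002],feed=.02)
o=observe();print(np.round(o["eef_pos"],4),np.round(o["ft_force"],1))
p,d=get_image("top"); cv2.imwrite("pics/top1.png",cv2.resize(p[130:290,220:450,::-1],None,fx=3.4,fy=3.4))
E
```

```text
plate in ledge [-0.04954178  0.05207554]
0 [-0.28  0.03  1.56  0.    1.55 -0.54]
1 [-0.28  0.03  1.56  0.    1.55  2.6 ]
flip 0
False [ 0.5601 -0.0808  0.0851] 0.05498989052676309 [-0.3 -0.1  0.7] 8.1333
[ 0.5603 -0.0809  0.0874] [ 0.  -0.3  0.7]<sys>:0: UserWarning: Gimbal lock detected. Setting third angle to zero since it is not possible to uniquely determine all angles.
```

View pics/top1.png

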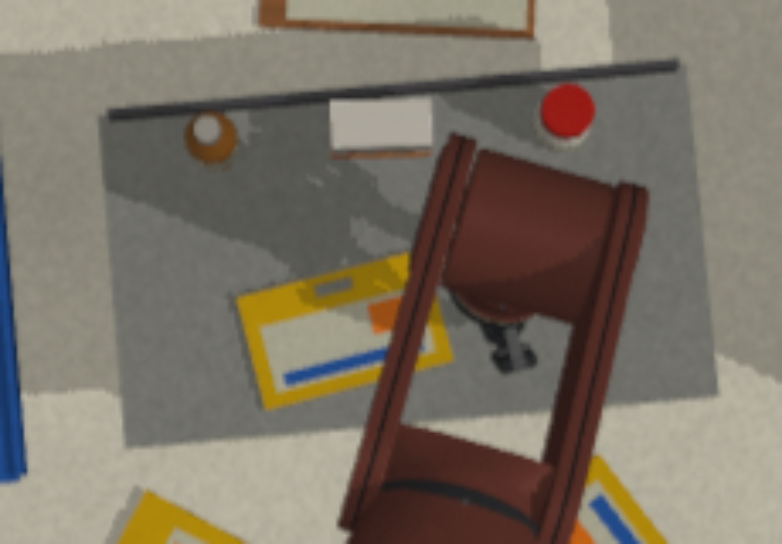

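The top view shows the gripper standing behind the trailing end, with nothing disturbed. The guarded descent met no shelf, so the open tips sit higher than I assumed. I'll continue the guarded probe.

```bash
python3 - 2>/dev/null <<'E'
from h import *
S=observe()["eef_pos"][:2]
hit=move_l([*S,.072],feed=.01,max_force=4); o=observe()
print(hit,np.round(o["eef_pos"],4),np.round(o["ft_force"],1),o["time_s"])
p,d=get_image("scene"); cv2.imwrite("pics/scene1.png",cv2.resize(p[180:330,190:430,::-1],None,fx=3.3,fy=3.3))
E
```

```text
False [ 0.5603 -0.0809  0.0721] [-0.4 -0.7 -0. ] 10.1
```

View pics/scene1.png

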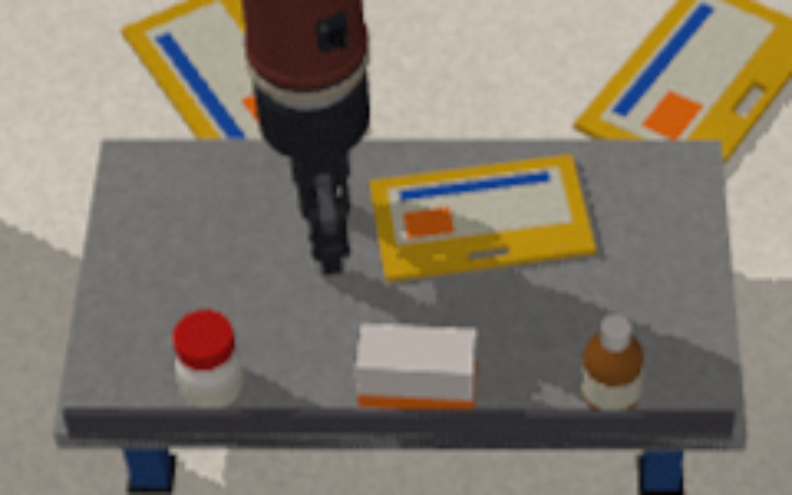

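The scene view shows the fingertips at about crop (330,268), which is scene px (290,261). The plate is untouched to the right of them. I'll read the tip height from depth, because the reported z contradicts the given sizes.

```bash
python3 - 2>/dev/null <<'E'
from h import *
p,d=get_image("scene");c=get_calibration("scene");W=world(d,c)
b=p.max(2)<60
for v in range(246,270,2):
    us=[u for u in range(278,302) if b[v,u]]
    if us: print(v,us[0],us[-1],W[v,us].mean(0).round(3),W[v,us][:,2].min().round(3),W[v,us][:,2].max().round(3))
print("shelf",W[290,270].round(3),W[240,270].round(3))
o=observe();print(o["eef_pos"],o["tcp_rot"],o["opening"],np.round(o["q"],3),np.round(o["joint_torque"],1))
print(np.round(Ro.from_euler("xyz",o["tcp_rot"]).as_matrix(),3))
c=get_calibration("wrist");print(np.round(c["world_from_camera"],3).tolist())
p,d=get_image("wrist");cv2.imwrite("pics/wrist1.png",p[...,::-1]);W=world(d,c);print(W[[60,240,400],[320]*3].round(3))
E
```

```text
246 283 294 [ 0.625 -0.065  0.204] 0.198 0.208
248 284 294 [ 0.625 -0.064  0.197] 0.194 0.201
250 284 294 [ 0.621 -0.065  0.186] 0.18 0.192
252 284 294 [ 0.621 -0.066  0.179] 0.173 0.183
254 285 295 [ 0.615 -0.065  0.164] 0.159 0.174
256 285 295 [ 0.616 -0.066  0.158] 0.156 0.162
258 285 293 [ 0.604 -0.071  0.134] 0.119 0.151
260 288 293 [ 0.596 -0.07   0.117] 0.109 0.123
262 288 293 [ 0.597 -0.07   0.111] 0.104 0.115
shelf [ 0.674 -0.106  0.104] [ 0.529 -0.13   0.102]
[ 0.56030149 -0.08086919  0.07207236] [ 1.17393986  1.57065352 -0.14208723] 0.05476985940510793 [-0.283  0.214  1.797  0.     1.13  -0.537] [ -0.  -45.2 -34.8  -0.    0.    0. ]
[[ 0.     0.968  0.252]
 [-0.     0.252 -0.968]
 [-1.     0.     0.   ]]
[[0.968, 0.243, 0.068, 0.543], [0.252, -0.931, -0.264, -0.013], [-0.001, 0.272, -0.962, 0.242], [0.0, 0.0, 0.0, 1.0]]
[[ 0.538  0.013  0.107]
 [ 0.543 -0.013  0.242]
 [ 0.575 -0.125  0.1  ]]
```

View pics/wrist1.png

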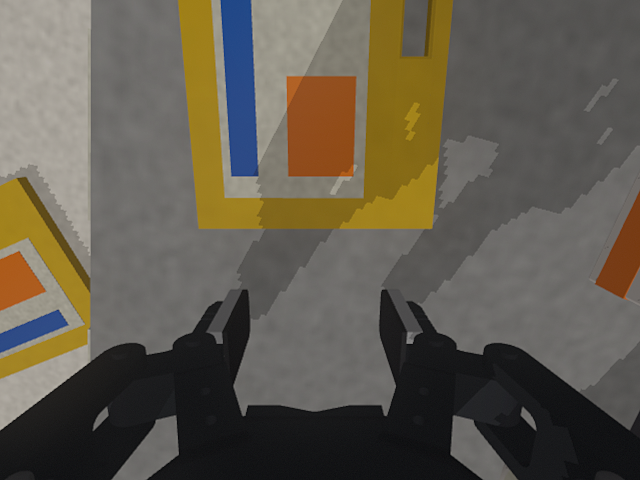

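The wrist view shows the pads centred on the plate's trailing edge: pad midpoint about col 315, plate end cols 198–434 at row 228. Depth puts the tips at about z = 0.103. So the real tip setback at this opening is about 30 mm rather than 13 mm or less. I'll trust measured contact over the nominal figure, finish the probe and then push most of the way.

```bash
cat > push.py <<'E'
from h import *
E
python3 - 2>/dev/null <<'E'
from h import *
S=observe()["eef_pos"][:2]
hit=move_l([*S,.060],feed=.01,max_force=4); o=observe()
print(hit,np.round(o["eef_pos"],4),np.round(o["ft_force"],1),o["time_s"])
if not hit: raise SystemExit
z=o["eef_pos"][2]+.0015
move_l([*S,z],feed=.02); print(np.round(observe()["ft_force"],1))
P=np.array([.5321,.0266]); a=np.radians(14.6)
# advance square to the plate until contact zone, then turn to the ledge direction while pushing
hit=move_l([*(P-.080*axes(a)[1]),z],feed=.03,max_force=None); o=observe(); print("near",np.round(o["eef_pos"],4),np.round(o["ft_force"],2),o["opening"])
p,d=get_image("wrist");cv2.imwrite("pics/wrist2.png",cv2.resize(p[...,::-1],(480,360)))
E
```

```text
True [ 0.5603 -0.0809  0.0696] [-1.  -0.2  4. ] 10.75
[0.3 0.9 0. ]
near [ 0.5523 -0.0509  0.0712] [ 0.28 -0.21  0.11] 0.05494126700930166
```

View pics/wrist2.png

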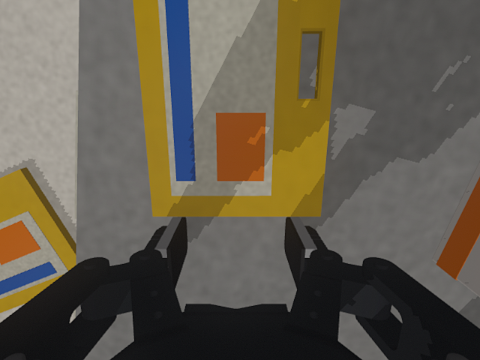

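The plate's trailing edge is now at the pads (row 215 against pad tips at row 217) and still square to the tool. I'll push with a gradual turn to the shelf direction, stop short of the goal and measure.

```bash
rm push.py; python3 - 2>/dev/null <<'E'
from h import *
z=observe()["eef_pos"][2]; D=.080
for x,y,a in((-.0495,.085,10.5),(-.0495,.12,6.5),(-.0495,.145,4.53)):
    a=np.radians(a); hit=move_l([*(fromledge(x,y)-D*axes(a)[1]),z],feed=.04,rotation=rpy(a,0),max_force=15)
    o=observe(); print(hit,np.round(o["eef_pos"],4),np.round(o["ft_force"],2),o["time_s"])
hold(.3)
c=get_calibration("wrist"); p,d=get_image("wrist"); W=world(d,c)
cv2.imwrite("pics/wrist3.png",cv2.resize(p[...,::-1],(480,360)))
for name in("top",):
    c=get_calibration(name); p,d=get_image(name)
    for k in yellow(p):
        C,l,w,a=rect(cast(k,c,.1065)[:,:2]); print(k.mean(0).round(),l.round(1),w.round(1),np.degrees(a-LY).round(1),toledge(C,L,LY).round(4))
E
```

```text
False [ 0.5442 -0.0192  0.0712] [-0.09 -0.78  0.28] 13.2167
False [0.5359 0.0148 0.0712] [0.4  0.14 0.34] 14.2417
False [0.5311 0.0397 0.0711] [ 0.4  1.1 -0.5] 15.0167
[253. 319.] 186.1 106.6 57.3 [-0.2677  0.2194]
[401. 305.] 186.3 112.2 -57.2 [-0.2702 -0.1376]
```

View pics/wrist3.png

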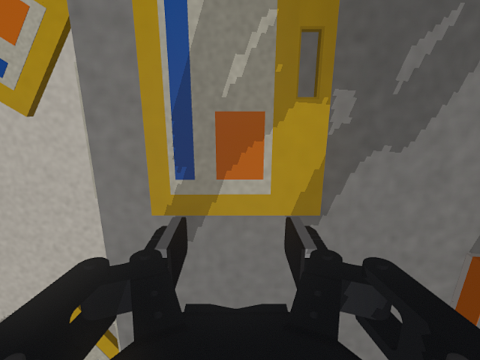

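The plate followed flush with the pads: trailing edge at row 215, cols 152–322 in the view. I'll locate its trailing corners from the wrist image by ray casting and then make the final push.

```bash
cat >> h.py <<'E'
def plate_wrist():
    """plate centre (ledge frame) and yaw to ledge, from the trailing edge in the wrist view"""
    c=get_calibration("wrist"); p,d=get_image("wrist")
    k=max(yellow(p),key=cv2.contourArea); k=k[np.abs(k[:,0]-318)<170]
    bot=np.array([[u,k[k[:,0]==u,1].max()] for u in range(225,410,3) if (k[:,0]==u).any()])
    bot=bot[np.abs(bot[:,1]-np.median(bot[:,1]))<6]
    X=np.array([toledge(q[:2],L,LY) for q in cast(bot,c,.106)])
    sx=k[(k[:,1]>230)&(k[:,1]<275)]; xs=np.array([toledge(q[:2],L,LY) for q in cast(sx,c,.106)])[:,0]
    m,b=np.polyfit(X[:,0],X[:,1],1); xc=(xs.min()+xs.max())/2; yaw=np.arctan(m)
    return np.array([xc-75e-3*np.sin(yaw),m*xc+b+.075*np.cos(yaw)]),np.degrees(yaw),xs.max()-xs.min()
E
python3 - 2>/dev/null <<'E'
from h import *
o=observe(); T=toledge(o["eef_pos"][:2],L,LY); C,yaw,w=plate_wrist(); print("before",C.round(4),yaw.round(2),"width",w.round(4),"tool",T.round(4))
if abs(w-.09)>.005 or not .12<C[1]<.17: raise SystemExit("implausible")
a=LY; dy=.193-C[1]
print(move_l([*fromledge(T[0],T[1]+dy),o["eef_pos"][2]],feed=.03,rotation=rpy(a,0),max_force=15)); hold(.3)
print("after",plate_wrist(),observe()["time_s"])
S=toledge(observe()["eef_pos"][:2],L,LY); z=o["eef_pos"][2]
move_l([*fromledge(S[0],S[1]-.04),z],feed=.05); move_l([*fromledge(S[0],S[1]-.04),.32],feed=.15)
movep([.35,-.45,.32],rpy(LY,0))
c=get_calibration("top"); p,d=get_image("top"); W=world(d,c); cv2.imwrite("pics/top4.png",cv2.resize(p[130:290,220:450,::-1],None,fx=3.4,fy=3.4))
for k in yellow(p):
    C,l,w,a=rect(cast(k,c,.1065)[:,:2]); m=np.zeros((480,640),np.uint8); cv2.drawContours(m,[k],-1,1,-1)
    print(k.mean(0).round(),l.round(1),w.round(1),np.degrees(a-LY).round(1),toledge(C,L,LY).round(4),"z",np.median(W[m>0][:,2]).round(4))
print(observe()["time_s"])
E
```

```text
before [-0.0495  0.1534] 0.01 width 0.0901 tool [-0.0495  0.0649]
False
after (array([-0.04957101,  0.19207472]), np.float64(-0.006987914518002963), np.float64(0.09004625053932551)) 17.2833
[265. 315.] 186.2 111.5 57.3 [-0.269   0.2173] z 0.0089
[401. 305.] 186.3 112.2 -57.2 [-0.2702 -0.1376] z 0.0085
[268. 231.] 149.5 89.2 0.1 [-0.0501  0.1902] z 0.1065
21.9833
```

```bash
ls -la pics
```

```text
total 5260
drwxr-xr-x 2 agent agent    4096 Dec  4 16:02 .
drwxr-xr-x 3 agent agent    4096 Dec  4 16:01 ..
-rw-r--r-- 1 agent agent  277609 Dec  4 15:59 crop1.png
-rw-r--r-- 1 agent agent 1228928 Dec  4 15:58 scene0.npy
-rw-r--r-- 1 agent agent  435912 Dec  4 15:58 scene0.png
-rw-r--r-- 1 agent agent  369452 Dec  4 16:00 scene1.png
-rw-r--r-- 1 agent agent 1228928 Dec  4 15:58 top0.npy
-rw-r--r-- 1 agent agent  386040 Dec  4 15:58 top0.png
-rw-r--r-- 1 agent agent  375318 Dec  4 16:00 top1.png
-rw-r--r-- 1 agent agent  329163 Dec  4 16:02 top4.png
-rw-r--r-- 1 agent agent  342600 Dec  4 16:00 wrist1.png
-rw-r--r-- 1 agent agent  188165 Dec  4 16:00 wrist2.png
-rw-r--r-- 1 agent agent  188686 Dec  4 16:01 wrist3.png
```

View pics/top4.png

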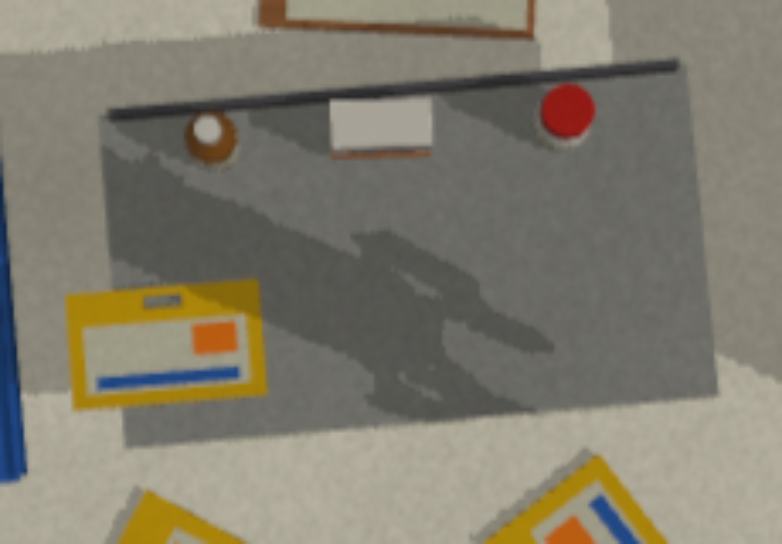

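The plate lies straight with its end past the tote-side edge of the shelf (crop x 68–118). The medicines are where they were, at (212,138), (381,127) and (567,112), and the arm is clear. I'm handing in.

```bash
python3 -c "
from plant import *
hold(.2); job_done(); print(observe()['time_s'])"
```

```text
the job is handed in; nothing more can be done
the job is handed in; nothing more can be done
```

The job is handed in: the plate now sticks out about 35–37 mm past the shelf's tote-side (+y) end. I pushed it there with both fingertips behind its trailing end, turning it about 10° straight on the way. It was never gripped or lifted.

**Last checks**
- **Position along the shelf:** the plate's centre is at y = 0.190 m from the top camera and 0.192 m from the wrist camera. Both are inside the 0.18–0.21 m range.
- **Straightness and front edge:** it is within about 0.1° of the shelf direction. Its centre is at x = -0.050 m, so it does not hang over the front.
- **Flatness:** its top measures z = 0.1065 m, the same as at the start. I did not measure its tilt separately.
- **Medicines:** they look unmoved in the last picture, compared by eye with the one taken before the push.
- **Robot:** the arm was clear of everything at about 22 s of the 48 s allowed.

**What disagreed**
- **Fingertip height:** with the gripper open 55 mm, the tips stood about 30 mm behind the reported TCP. The stated figure is at most 13 mm. I set the pushing height from a 4 N guarded touch on the shelf instead.
- **Camera difference:** the two final readings differ by about 2 mm, which is within the stated calibration.

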